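# Fetch the magnifier from its revolving stand and hold it over the sherds

## Robot

A 6-joint arm with a two-finger parallel gripper is mounted at the origin on the work surface. World frame = base frame: x ahead of the robot, y to its left, z up, the work surface at z = 0. Lengths are in mm, angles in rad, forces in N, time in s.
With the tool pointing down it reaches from about 375 to 825 mm from the base axis. Payload 5.5 kg.
Tool frame: the origin (TCP) lies midway between the tips of the shut fingers; the grasp point (between the pads) lies 19 mm behind it; z points along the fingers, y is the direction in which the jaws open and shut (so a half turn about z gives the same grasp; the last joint's range is limited). The gripper opens to 85 mm and grips with 20 to 120 N. Pads are 22 mm wide; open, the fingers measure 114 mm over their backs; the gripper's body (76 mm by 85 mm) begins 54 mm behind the grasp point. The pads swing forward as they close: fully open they stand 13 mm farther back than shut.
Start: joints at [-1.182, 0.314, -0.047, 1.21, 0, 1.571], TCP at [227.443, -555.216, 231.299] pointing down, gripper open.
Joint ranges: [-2.67, 2.67], [-0.69, 1.73], [-1.03, 1.25], [-2.08, 2.16], [-1.42, 1.45], [-3.14, 3.14]. Speed limits (rad/s): [2.39, 2.39, 3.01, 3.14, 3.14, 3.14].

## Interface

Orientations are given as a unit quaternion [w, x, y, z].
In Python, from rig import r gives the robot as it stands. The module is installed in compiled form; this text tells all that it offers.
- The arm moves only by the shell command python3 -m crank 'ROWS'. ROWS is a JSON object of lists of equal length, an entry for each row: "hand": the closure, from 0 (fully open) to 1 (shut); "offset": the shift along the tool's x, y, z in mm, a list of three; "twist": the turn about the tool's z in degrees. A call has exactly 5 rows; each row shifts and turns the commanded pose from where the row before left it, along the tool's axes as they then stand; what a row does not reach is not made up. A row lasts 1/8 s, in which the tool goes at most 62.5 mm and 10.7 degrees, less where a joint would pass 70% of its speed; a pose out of reach is approached as far as the arm can. A call is refused whole if a number of a shift passes 62.5 or a number of a turn 10.7, either way. A call with a gripper value outside its range is refused whole. The fingers move at their own pace and stop on an object; the grip force is fixed at half the most. Time passes only in rows, so rows that do not move let the fingers close, or fill a call up. It gives the time, the measured TCP pose, the force and the opening at its end, in the units of the state.
- r.observe(): the state, without advancing time (a new reading comes with each control period).
- r.grab_frame(name): name is "scene" or "top"; returns a dict with "color" (420x560x3 uint8, red, green, blue), "mtx" (3x3 intrinsics, pixels), "R" (3x3) and "t" (3): a world point X has camera coordinates R X + t. Camera axes: x right, y down, z forward; pixel columns grow to the right and rows downward; lengths in mm; the calibration is good to about 2 mm. A picture is of the moment at which its call begins. There is no depth.
- r.sign_off(): hands the job in, once; it reports no verdict.
Trained networks look in a picture, given as the dict that the camera call returned (one of the last four; its "shot" number tells which), for a name from the list of things; names that differ only in an ending like _2 or _b are one class to them, and where a whole thing is asked for, a point or a joint stands for the part that bears it (a point fixed in the world has none). Each returns a list of dicts, best first, with "score" (0 to 1); they miss things now and then, are a little off and sometimes report something else, mostly with a low value. They report only what shows in the picture. A call takes as long as a camera call. They do not tell look-alikes from the thing itself.
- r.find_in(picture, thing): "xyz" ([x, y, z] in mm, in world coordinates, good to about 4 mm: the middle of the surface that is visible of it).
- r.outline_of(picture, thing): "pixels" (420x560 bool, what is visible of it).
The state is a dict: "time": time; "joint_positions": joint angles; "dq": joint speeds; "tau": joint torques, N m; "tool_pos": TCP position; "tcp_rot": TCP orientation; "contact_force": force on the tool from outside, world axes, zero at the start; "ft_torque": the same for the moment, N m; "finger_gap": finger opening in mm.
Only numpy, scipy, OpenCV 4.12 (cv2) and the standard library are available. Lean on these libraries where they do the work, as an engineer would, in place of code of your own. Each camera call takes 0.05 s, during which the arm holds its last target.

## Task

Turn the revolving stand a quarter turn counterclockwise (seen from above) until it meets its stop, with the magnifier still in its pocket. Then draw the magnifier out of the sloping pocket, turn it so that the lens lies level, and hold it over the middle of the carton of sherds, the lens about 20 cm above the table. Finish while holding it there, still and touching nothing but the gripper, with the stand left at its stop and the other things on the table left where they are.

Things in the scene. Friction and masses are not known exactly. Their poses are not given: they have to be found in the camera images.
- stand: the fixed black round foot of the revolving stand, 170 mm across, 18 mm high, set down somewhere right of the middle of the table. Origin: centre of its underside on the table; its x axis is the level direction in which the magnifier's handle points at the start (roughly to the robot's right).
- turntable (a joint): angle of the wooden disc (200 mm across, top 30 mm above the table) on the foot, rad: 0 at the start, 1.571 at the hard stop a quarter turn counterclockwise from above, where the magnifier's handle points roughly away from the robot. Friction of about 0.2 N m (2.5 N at the peg) holds it wherever it is left.
- axis (a point): point on the disc's turning axis (vertical), at the disc's top, 30 mm above the table.
- peg_top (a point): top centre of the upright steel peg on the disc, for turning it by, 14 mm in diameter, standing 55 mm out of the disc (top 85 mm above the table), 80 mm from the axis, opposite to the magnifier's handle; free space of about 45 mm between it and the pocket.
- pocket (a point): seat of the lens's middle in the wooden pocket: on the disc's axis, 90 mm above the table, turning with the disc. The pocket slopes 40 degrees: floor, 17 mm side walls, low end wall, and a cover strip over the lowest 20 mm of the lens frame, so draw the magnifier out along its handle at least 25 mm before lifting. Play 2 mm to each side wall, 3 mm under the strip.
- magnifier: rectangular hand magnifier, 0.08 to 0.17 kg: grey metal frame 76 mm wide, 56 mm along the handle, 10 mm thick; flat-sided pale wood handle 100 mm long, 18 mm wide (along y), 14 mm thick. Origin: middle of the lens. x: along the handle (spanning x = 28 to 128 mm), out of the pocket; z: square to the lens, upward. At the start x rises 40 degrees, z leans 40 degrees; level lens = z vertical.
- grip (a point): a good place to grip the handle, on its centre line, 80 mm from the middle of the lens; free all round (handle about 140 mm above the table there while in the pocket).
- tray: shallow open carton with sherds, 220 x 250 mm and 45 mm high, walls 5 mm, fixed, in the left half of the table. Origin: centre of its underside, at table height; x along the 220 mm side.
- tray_mid (a point): middle of the carton's inner floor, 5 mm above the table.
- sherd_c: loose potsherd, about 50 mm across and 7 mm thick, lying on the table between the robot, the stand and the carton; leave alone. Origin under it.
- sherd_a: loose terracotta sherd, about 40 mm, in the carton; leave alone.
- sherd_b: loose grey sherd, about 50 mm, in the carton; leave alone.
- jar: small closed jar, 52 mm across, 75 mm high, beyond the stand and the carton; leave alone. Origin under it.
- pick: small spatula 170 mm long lying on the table on the robot's right; leave alone.
- mug: white mug, 80 mm across, 90 mm high, beyond the carton; leave alone. Origin under it.
- flask: closed bottle, 66 mm across, 170 mm high, left of the carton; leave alone. Origin under it.
Not all that is in view belongs to the job. What is shaped like the magnifier but black or blue is not meant.

How it is judged:
By the outcome, as a careful person would: the job done as asked, in the order asked, and still so for the second after the job is handed in, while the arm keeps its last pose, push and grip.
It also fails if it takes over 50 s, if anything falls off the work surface, if the arm or the gripper's body presses on something with over 40 N, if the wrist force passes 120 N, or if a joint passes its speed limit or range.

## Working session

There is one attempt and no reset: what is moved stays moved. The work goes in short steps, Python scripts to look and compute and a shell command to move; the robot and the scene stay as the last step left them, time stands still between calls to the robot, and variables do not carry over. Pictures are saved under pics/ and viewed, and the job is handed in when it is done.

```bash
mkdir -p pics
python3 - <<'E'
from rig import r
import cv2
s=r.observe(); print({k:(v if not hasattr(v,'tolist') else v.tolist()) for k,v in s.items()})
for n in ("scene","top"):
    p=r.grab_frame(n); cv2.imwrite(f"pics/{n}0.png",p["color"][:,:,::-1])
    print(n,p["mtx"],p["R"],p["t"])
    for th in ["stand","turntable","peg_top","pocket","magnifier","grip","tray","tray_mid","sherd_c","jar"]:
        print(th,[( [round(float(c)) for c in d["xyz"]],round(float(d["score"]),2)) for d in r.find_in(p,th)][:4])
E
```

```text
{'time': 0.0, 'joint_positions': [-1.1820055444188788, 0.3142129444882168, -0.048071671231582506, 1.2102009218055998, 4.460838994959749e-06, 1.5708175584391249], 'dq': [-0.00054420625908972, 0.00206684180572593, -0.0007821272637428096, -0.0017357120390678357, 0.0008629354511222374, 0.0007092222987689432], 'tau': [0.0008687406625540461, -53.958832025527954, 33.974711894989014, 0.01918282883707434, 0.00016509687611687696, -9.691734987882228e-06], 'tool_pos': [227.22514872375976, -554.6880152840776, 230.44565333329828], 'tcp_rot': [-0.0008291259719101821, 0.9811663442235038, 0.19316286289050671, -0.0001609756219200556], 'contact_force': [-0.39596802556651844, 0.42029711014770044, -0.13232505133516548], 'ft_torque': [0.00033654404529927896, 0.03111137467280396, -0.04061172902186727], 'finger_gap': 85.1911040945591}
scene [[420.95268698   0.         285.66043026]
 [  0.         420.95268698 207.25175271]
 [  0.           0.           1.        ]] [[ 0.80109294  0.59849669  0.00719769]
 [ 0.51698689 -0.68583138 -0.51221077]
 [-0.30162005  0.41404954 -0.85882962]] [-451.8461652  -187.229527
[... 798 characters left out ...]
98e-01 -1.09624030e-03 -1.05821875e-01]
 [ 1.05827228e-01 -7.82011415e-03 -9.94353782e-01]] [  39.49611573  524.10598603 1343.99005286]
stand [([538, -172, 30], 0.79)]
turntable [([543, -173, 27], 0.84), ([519, 171, 0], 0.35), ([503, 78, 10], 0.34)]
peg_top [([536, -177, 32], 0.91)]
pocket [([541, -175, 32], 0.62)]
magnifier [([279, -509, 14], 0.78), ([267, -255, 12], 0.73), ([551, -209, 108], 0.67)]
grip [([279, -509, 9], 0.8), ([274, -259, 12], 0.76), ([546, -205, 110], 0.75), ([734, -29, 74], 0.74)]
tray [([522, 167, 2], 0.84), ([751, 115, 34], 0.57)]
tray_mid [([521, 165, 9], 0.76)]
sherd_c [([366, -16, 8], 0.63), ([506, 76, 8], 0.61), ([540, 210, 12], 0.56)]
jar [([734, -31, 78], 0.71)]
```

View pics/scene0.png

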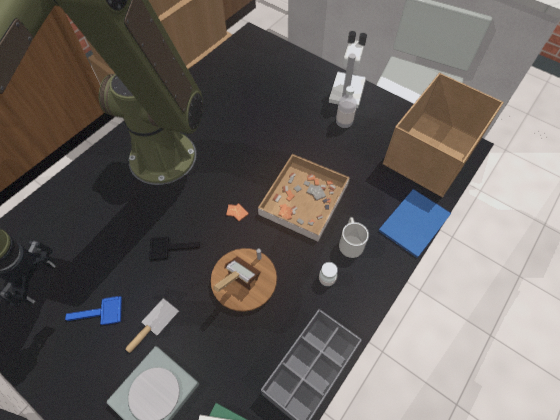

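View pics/top0.png

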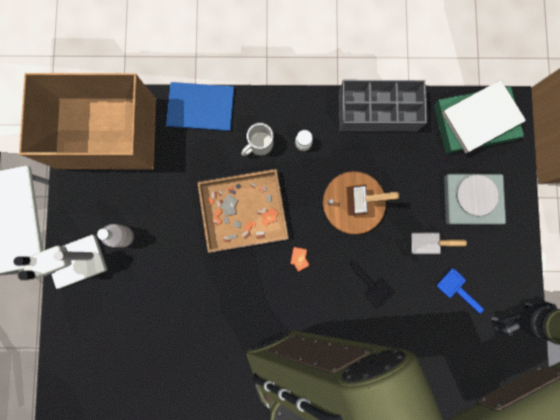

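The magnifier could be confused with several things:
- Grey magnifier in the stand's pocket: scene (238,273), top (372,199). This is the one wanted.
- Black look-alike: scene (175,247), top (373,286).
- Blue look-alike: scene (100,312), top (458,288).
- Spatula with a wooden handle lying on the table: scene (152,325), top (437,243).

I choose the one on the disc and check it in a close crop.

```bash
cat > h.py <<'E'
import numpy as np, cv2
def proj(p,X):
    X=np.atleast_2d(X).astype(float); c=X@np.array(p["R"]).T+np.array(p["t"]); q=c@np.array(p["mtx"]).T
    return q[:,:2]/q[:,2:]
def ray(p,uv):
    R=np.array(p["R"]);d=R.T@np.linalg.inv(p["mtx"])@np.array([uv[0],uv[1],1.]); o=-R.T@np.array(p["t"]); return o,d/np.linalg.norm(d)
def at_z(p,uv,z):
    o,d=ray(p,uv); return o+d*(z-o[2])/d[2]
def tri(ps,uvs):
    A=np.zeros((3,3));b=np.zeros(3);
    for p,uv in zip(ps,uvs):
        o,d=ray(p,uv);M=np.eye(3)-np.outer(d,d);A+=M;b+=M@o
    X=np.linalg.solve(A,b); return X,[np.linalg.norm(proj(p,X)[0]-uv) for p,uv in zip(ps,uvs)]
def crop(p,u0,v0,w,h,k,fn,pts=None):
    im=p["color"][v0:v0+h,u0:u0+w,::-1].copy(); im=cv2.resize(im,None,fx=k,fy=k,interpolation=cv2.INTER_CUBIC)
    for q in (pts if pts is not None else []):
        cv2.circle(im,(int((q[0]-u0+.5)*k),int((q[1]-v0+.5)*k)),3,(0,255,0),1)
    cv2.imwrite(fn,im)
E
python3 - <<'E'
from rig import r
from h import *
import pickle
ps={n:r.grab_frame(n) for n in("scene","top")}
pickle.dump(ps,open("p0.pkl","wb"))
crop(ps["scene"],200,235,90,80,7,"pics/c_s0.png")
crop(ps["top"],315,160,95,80,7,"pics/c_t0.png")
for n,p in ps.items():
    m=r.outline_of(p,"turntable")
    mm=m[0]["pixels"]; ys,xs=np.nonzero(mm); print(n,m[0]["score"],xs.min(),xs.max(),ys.min(),ys.max(),len(xs))
    np.save(f"m_{n}.npy",mm)
E
```

```text
scene 0.58 211 277 249 311 2759
top 0.71 411 465 233 253 740
```

View pics/c_s0.png

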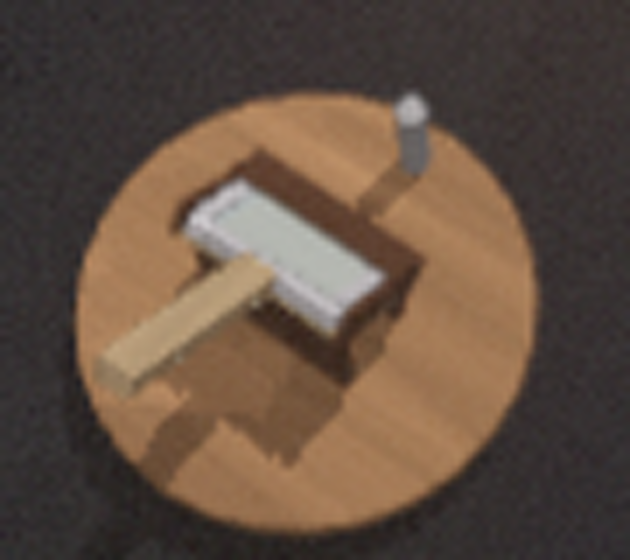

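View pics/c_t0.png

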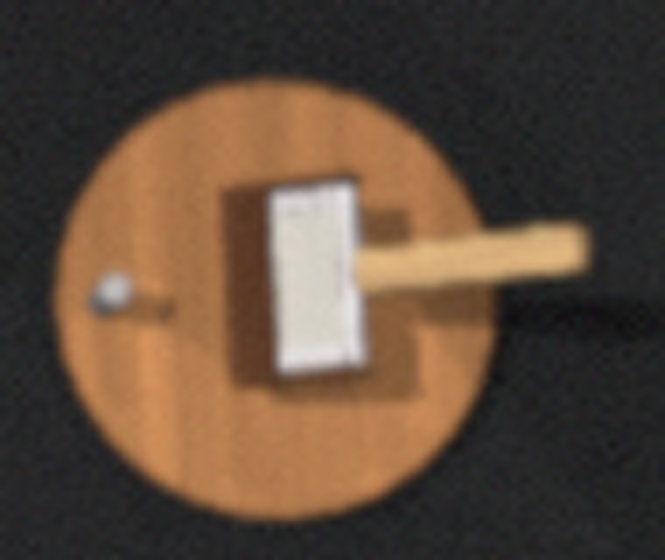

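The crops show the wanted magnifier: grey frame and pale wood handle in the brown pocket. The peg top is at scene ≈(258,250) and top ≈(331,200). The handle end is at scene ≈(216,289) and top ≈(398,195).

Run:
```python
from h import *
import pickle
from scipy.optimize import least_squares
ps=pickle.load(open("p0.pkl","rb"))
S,T=ps["scene"],ps["top"]
f=lambda u0,v0,x,y:(u0+x/7-.5,v0+y/7-.5)
sc=lambda x,y:f(200,235,x,y); tp=lambda x,y:f(315,160,x,y)
# disc rim: contour via saturation
for n,p,c,w in (("scene",S,(243,279),42),("top",T,(354,202),42)):
    im=p["color"]; hsv=cv2.cvtColor(im,cv2.COLOR_RGB2HSV); m=((hsv[:,:,2]>70)&(hsv[:,:,1]>60)).astype(np.uint8)
    g=np.zeros_like(m); g[c[1]-w:c[1]+w,c[0]-w:c[0]+w]=1; m*=g
    k,_=cv2.findContours(m,cv2.RETR_EXTERNAL,cv2.CHAIN_APPROX_NONE); k=max(k,key=cv2.contourArea); h=cv2.convexHull(k)
    e=cv2.fitEllipse(k); print(n,e, at_z(p,e[0],30).round(1))
print("peg",tri([S,T],[sc(412,106),tp(114,288)]), at_z(S,sc(412,106),85),at_z(T,tp(114,288),85))
print("disc",tri([S,T],[sc(307,312),tp(275.5,299)]))
# handle end face upper edge mid etc
print("end",tri([S,T],[sc(113,372),tp(585,248)]))
print("frame: ",tri([S,T],[sc(243,184),tp(270,188)]),tri([S,T],[sc(383,275),tp(280,370)]))
```

```text
scene ((243.13438415527344, 279.51251220703125), (61.7783203125, 65.91758728027344), 83.66674041748047) [ 551.2 -197.3   30. ]
top ((355.5678405761719, 202.03135681152344), (61.65858459472656, 68.64167022705078), 80.29722595214844) [ 547.  -195.6   30. ]
peg (array([ 544.21117076, -110.35957562,   83.8636335 ]), [np.float64(0.13752876589139418), np.float64(0.13460753414690224)]) [ 544.29703388 -111.03178491   85.        ] [ 544.35812784 -109.93027157   85.        ]
disc (array([ 547.51916464, -192.54898851,   18.12312438]), [np.float64(0.15026379284313443), np.float64(0.1423485976490588)])
end (array([ 550.6394261 , -292.8330996 ,  168.41580635]), [np.float64(0.052805428609873396), np.float64(0.048520754982230546)])
frame:  (array([ 557.84310298, -184.65947822,  168.20231575]), [np.float64(9.890088355481385), np.float64(9.393376489181637)]) (array([ 537.83853426, -175.97587709,    9.11609779]), [np.float64(9.472145207335906), np.float64(9.087595380027697)])
```

```bash
cat >> h.py <<'E'
def model(cx,cy,th):
    "overlay points with theta = heading of handle"
    u=np.array([np.cos(th),np.sin(th),0]);v=np.array([-u[1],u[0],0]);z=np.array([0,0,1.]);c=np.array([cx,cy,0])
    a=np.radians(40);X=u*np.cos(a)+z*np.sin(a);Z=-u*np.sin(a)+z*np.cos(a);O=c+90*z
    P=[c+30*z+100*(u*np.cos(t)+v*np.sin(t)) for t in np.linspace(0,2*np.pi,48)]
    P.append(c-80*u+85*z)
    for x in(28,128):
        for y in(-9,9):
            for w in(-7,7): P.append(O+X*x+v*y+Z*w)
    for x in(-28,28):
        for y in(-38,38): P.append(O+X*x+v*y+Z*5)
    P.append(O+X*80)
    return np.array(P)
E
python3 - <<'E'
from h import *
import pickle
ps=pickle.load(open("p0.pkl","rb"))
P=model(547.3,-190.5,np.radians(-88))
print("grip",P[-1])
crop(ps["scene"],200,235,90,80,7,"pics/o_s0.png",proj(ps["scene"],P))
crop(ps["top"],315,160,95,80,7,"pics/o_t0.png",proj(ps["top"],P))
a=cv2.imread("pics/o_s0.png");b=cv2.imread("pics/o_t0.png")
b=cv2.resize(b,(400,int(560*400/665)));a=cv2.resize(a,(400,int(560*400/630)))
h=max(len(a),len(b));c=np.zeros((h,800,3),np.uint8);c[:len(a),:400]=a;c[:len(b),400:]=b;cv2.imwrite("pics/o0.png",c)
E
```

```text
grip [ 549.43876524 -251.74622316  141.42300877]
```

View pics/o0.png

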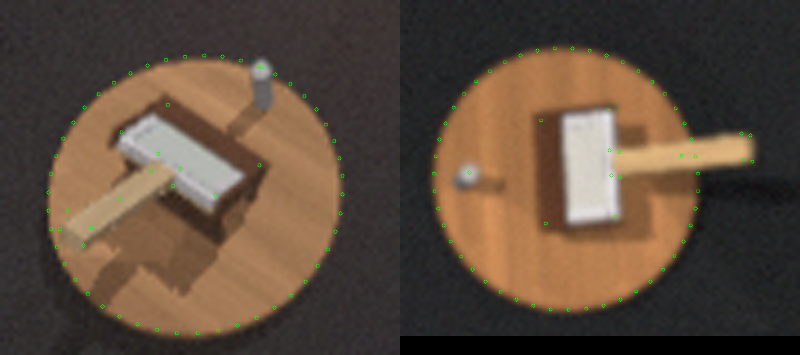

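The overlay fits: disc axis ≈(547,-190.5), handle heading ≈-88°, peg ≈(544,-110). The tool can only shift and twist about its own vertical axis, so I can't tilt the lens directly. To level it I'll have to set it down and grip it again on free table. First, a row-planning helper and the move to the peg.

```bash
cat >> h.py <<'E'
from scipy.spatial.transform import Rotation as Ro
def rot(s): q=s["tcp_rot"]; return Ro.from_quat([q[1],q[2],q[3],q[0]])
def plan(R,p0,wps,tws):
    "R start Rotation, p0 start, wps list of world waypoints per row, tws twist deg per row"
    p=np.array(p0,float);out=[]
    for w,t in zip(wps,tws):
        o=R.as_matrix().T@(np.array(w)-p); o=np.round(o,1); out.append(o.tolist()); p=p+R.as_matrix()@o; R=R*Ro.from_euler('z',t,degrees=True)
    for i in range(0,len(out),5): print("offset",out[i:i+5],"twist",list(tws[i:i+5]))
    print("end",p.round(1),"xhead",np.degrees(np.arctan2(R.as_matrix()[1,0],R.as_matrix()[0,0])).round(1))
def line(a,b,n): a=np.array(a,float);b=np.array(b,float);return [a+(b-a)*(i+1)/n for i in range(n)]
E
python3 - <<'E'
from rig import r
from h import *
s=r.observe();R=rot(s);p=s["tool_pos"]
plan(R,p,line(p,[544,-110,190],10),[-7]*10)
E
```

```text
offset [[46.2, -29.2, 4.1], [49.4, -23.4, 4.2], [51.8, -17.1, 4.1], [53.6, -10.7, 4.1], [54.5, -4.1, 4.2]] twist [-7, -7, -7, -7, -7]
offset [[54.5, 2.5, 4.1], [53.9, 9.2, 4.1], [52.3, 15.7, 4.1], [50.0, 21.9, 4.2], [47.0, 27.9, 4.1]] twist [-7, -7, -7, -7, -7]
end [ 544. -110.  190.] xhead 92.3
```

```bash
python3 -m crank '{"hand":[0.2,0.3,0.4,0.5,0.5],"offset":[[46.2,-29.2,4.1],[49.4,-23.4,4.2],[51.8,-17.1,4.1],[53.6,-10.7,4.1],[54.5,-4.1,4.2]],"twist":[-7,-7,-7,-7,-7]}'; python3 -m crank '{"hand":[0.5,0.5,0.5,0.5,0.5],"offset":[[54.5,2.5,4.1],[53.9,9.2,4.1],[52.3,15.7,4.1],[50,21.9,4.2],[47,27.9,4.1]],"twist":[-7,-7,-7,-7,-7]}'
python3 - <<'E'
from rig import r
from h import *
s=r.observe();R=rot(s);p=s["tool_pos"]
print(p,R.as_matrix().round(3),s["finger_gap"],s["time"])
f=r.grab_frame("scene");crop(f,180,180,130,140,4,"pics/a1.png",proj(f,[[544,-110,85]]))
f=r.grab_frame("top");crop(f,260,130,130,130,4,"pics/a2.png",proj(f,[[544,-110,85]]))
E
```

```text
time: 1.92
tool_pos: [386.7, -331.2, 210.7]
tcp_rot: [0.0, 0.877, 0.481, 0.0]
contact_force: [0.8, -0.6, 0.3]
finger_gap: 42.6
time: 2.55
tool_pos: [545.0, -108.4, 190.1]
tcp_rot: [0.0, 0.691, 0.722, 0.0]
contact_force: [0.5, -0.7, 0.7]
finger_gap: 42.4
[ 544.97300848 -108.43853482  190.08864308] [[-0.044  0.999  0.001]
 [ 0.999  0.044 -0.   ]
 [-0.     0.001 -1.   ]] 42.445644985470246 2.55
```

View pics/a1.png

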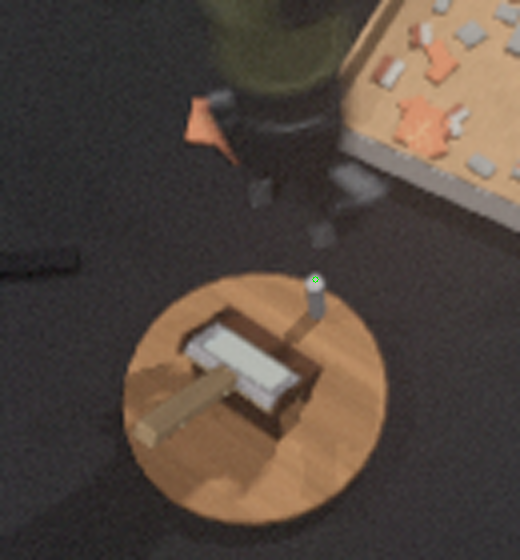

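```bash
python3 -m crank '{"hand":[0.5,0.5,0.5,0.5,0.6],"offset":[[-1.5,-1,35],[0,0,35],[0,0,35],[0,0,35],[0,0,0]],"twist":[0,0,0,0,0]}'
python3 - <<'E'
from rig import r
from h import *
s=r.observe();R=rot(s);p=s["tool_pos"]
print(p,s["finger_gap"],s["time"])
c=np.array([547.3,-190.5,p[2]]);h0=92
# arc with 12 rows of 7.5deg
w=[c+80*np.array([np.cos(np.radians(h0+7.5*(i+1))),np.sin(np.radians(h0+7.5*(i+1))),0]) for i in range(15)]
plan(R,p,w,[-7.5]*15)
E
```

```text
time: 3.28
tool_pos: [540.1, -111.6, 47.7]
tcp_rot: [-0.002, 0.693, 0.721, -0.002]
contact_force: [0.8, 0.2, -0.5]
finger_gap: 34.4
[ 540.10992621 -111.56147198   47.72888384] 34.40717566311835 3.275
offset [[0.2, -6.0, 0.0], [-0.6, -10.5, 0.1], [-0.7, -10.4, 0.0], [-0.6, -10.5, 0.1], [-0.7, -10.4, 0.0]] twist [-7.5, -7.5, -7.5, -7.5, -7.5]
offset [[-0.6, -10.4, 0.1], [-0.7, -10.5, -0.0], [-0.6, -10.4, 0.0], [-0.7, -10.5, 0.0], [-0.6, -10.4, 0.0]] twist [-7.5, -7.5, -7.5, -7.5, -7.5]
offset [[-0.7, -10.5, 0.0], [-0.6, -10.4, 0.0], [-0.7, -10.5, 0.0], [-0.6, -10.4, -0.0], [-0.7, -10.4, -0.0]] twist [-7.5, -7.5, -7.5, -7.5, -7.5]
end [ 474.5 -223.6   47.7] xhead -155.3
```

```bash
python3 -m crank '{"hand":[0.6,0.6,0.6,0.6,0.6],"offset":[[0.2,-6,0],[-0.6,-10.4,0],[-0.7,-10.4,0],[-0.6,-10.4,0],[-0.7,-10.4,0]],"twist":[-7.5,-7.5,-7.5,-7.5,-7.5]}'; python3 -m crank '{"hand":[0.6,0.6,0.6,0.6,0.6],"offset":[[-0.6,-10.4,0],[-0.6,-10.4,0],[-0.7,-10.4,0],[-0.6,-10.4,0],[0,0,0]],"twist":[-7.5,-7.5,-7.5,-7.5,0]}'
python3 - <<'E'
from rig import r
from h import *
s=r.observe();R=rot(s);p=s["tool_pos"]
print(p,s["contact_force"],s["finger_gap"],s["time"])
f=r.grab_frame("scene");crop(f,180,200,130,120,5,"pics/b1.png")
f=r.grab_frame("top");crop(f,310,150,110,110,5,"pics/b2.png")
E
```

```text
time: 3.9
tool_pos: [500.8, -128.2, 52.1]
tcp_rot: [0.001, 0.422, 0.906, 0.002]
contact_force: [1.1, 5.0, 0.3]
finger_gap: 34.6
time: 4.53
tool_pos: [476.3, -163.2, 51.7]
tcp_rot: [0.001, 0.177, 0.984, -0.0]
contact_force: [0.2, 0.8, -0.2]
finger_gap: 34.0
[ 476.25810821 -163.19866367   51.65579661] [ 0.24104452  0.76260095 -0.21792846] 33.98023213836098 4.525
```

View pics/b1.png

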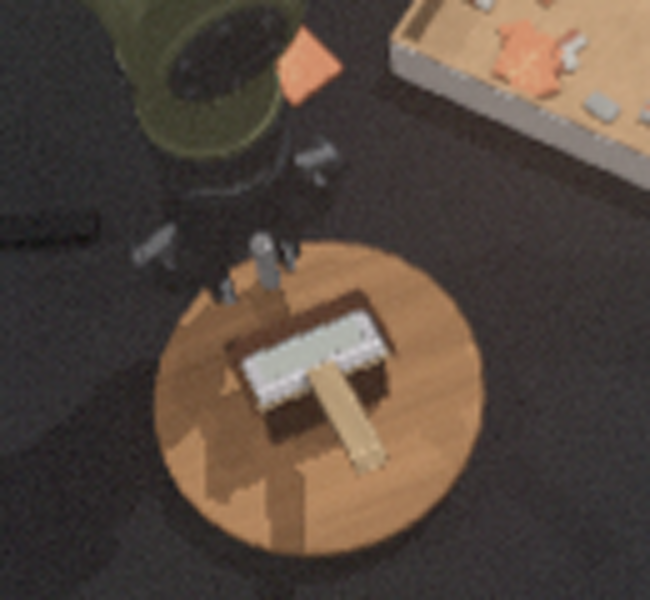

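View pics/b2.png

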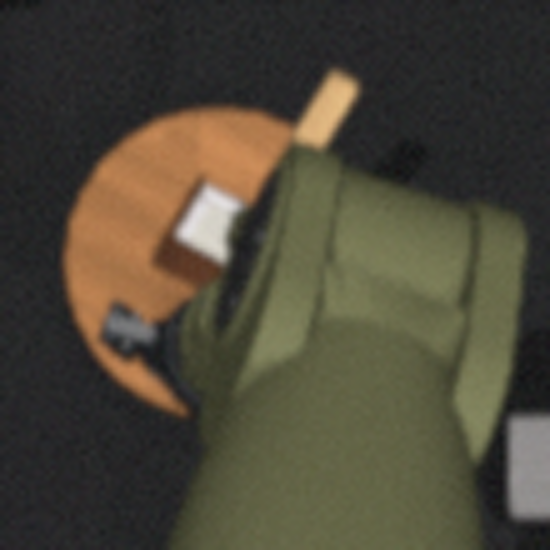

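The stand is turning well: it is about 60° round, and the peg sits between the fingers at scene ≈(232,250). I'll go on to the stop gently.

```bash
python3 -m crank '{"hand":[0.6,0.6,0.6,0.6,0.6],"offset":[[-0.6,-10.4,1],[-0.6,-10.4,1],[-0.6,-10.4,1],[-0.5,-7,0],[0,0,0]],"twist":[-7.5,-7.5,-7.5,-5,0]}';  python3 -m crank '{"hand":[0.6,0.6,0.6,0.6,0.6],"offset":[[0,-2,0],[0,0,0],[0,-2,0],[0,0,0],[0,0,0]],"twist":[0,0,0,0,0]}'
```

```text
time: 5.25
tool_pos: [471.8, -200.2, 47.4]
tcp_rot: [0.0, -0.062, 0.998, -0.0]
contact_force: [0.8, 0.9, 0.0]
finger_gap: 34.4
time: 5.88
tool_pos: [471.7, -203.8, 47.0]
tcp_rot: [-0.0, -0.063, 0.998, 0.0]
contact_force: [-1.4, 3.0, 1.7]
finger_gap: 34.0
```

```bash
python3 -m crank '{"hand":[0.6,0.6,0.6,0.6,0.6],"offset":[[0,-1.5,0],[0,0,0],[0,-1.5,0],[0,0,0],[0,0,0]],"twist":[0,0,0,0,0]}'
python3 - <<'E'
from rig import r
from h import *
s=r.observe();R=rot(s);p=s["tool_pos"]
print(p,s["contact_force"],s["finger_gap"],s["time"])
f=r.grab_frame("scene");crop(f,180,200,130,120,5,"pics/b3.png",proj(f,model(547.3,-190.5,np.radians(2))))
E
```

```text
time: 6.5
tool_pos: [471.7, -204.0, 46.8]
tcp_rot: [0.0, -0.064, 0.998, 0.003]
contact_force: [-1.1, 11.2, 6.0]
finger_gap: 34.3
[ 471.70630435 -204.01428471   46.82234136] [-1.13073328 11.16738136  6.04184991] 34.29038636305857 6.5
```

View pics/b3.png

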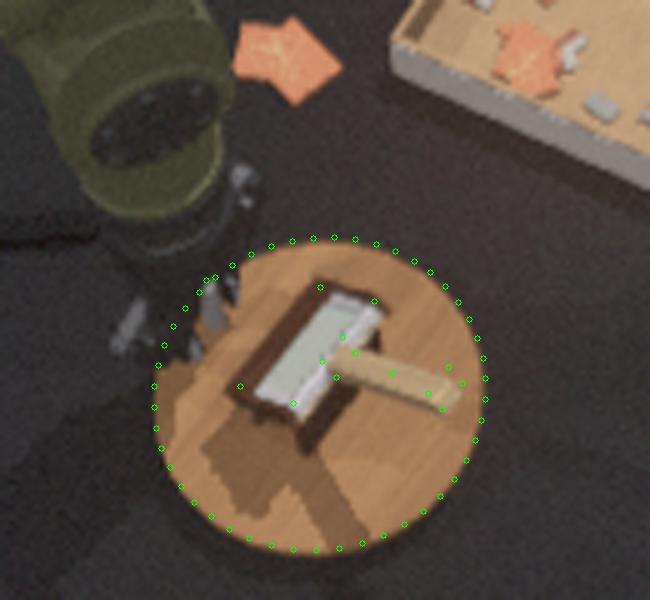

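```bash
python3 -m crank '{"hand":[0.6,0.6,0.6,0.6,0.6],"offset":[[0,-1.5,0],[0,0,0],[0,-1.5,0],[0,0,0],[0,0,0]],"twist":[0,0,0,0,0]}'
python3 - <<'E'
from rig import r
from h import *
s=r.observe();R=rot(s);p=s["tool_pos"]
print(p,s["contact_force"],s["finger_gap"],s["time"],s["ft_torque"])
f=r.grab_frame("scene")
crop(f,180,200,130,120,5,"pics/b4.png",proj(f,model(547.3,-190.5,np.radians(0))))
E
```

```text
time: 7.18
tool_pos: [471.7, -204.1, 46.7]
tcp_rot: [0.0, -0.065, 0.998, 0.006]
contact_force: [-2.4, 20.9, 10.3]
finger_gap: 34.4
[ 471.70844294 -204.06349448   46.66281097] [-2.42639296 20.93892993 10.2506149 ] 34.40637811099572 7.175 [ 4.26052868  0.37771916 -0.06332114]
```

View pics/b4.png

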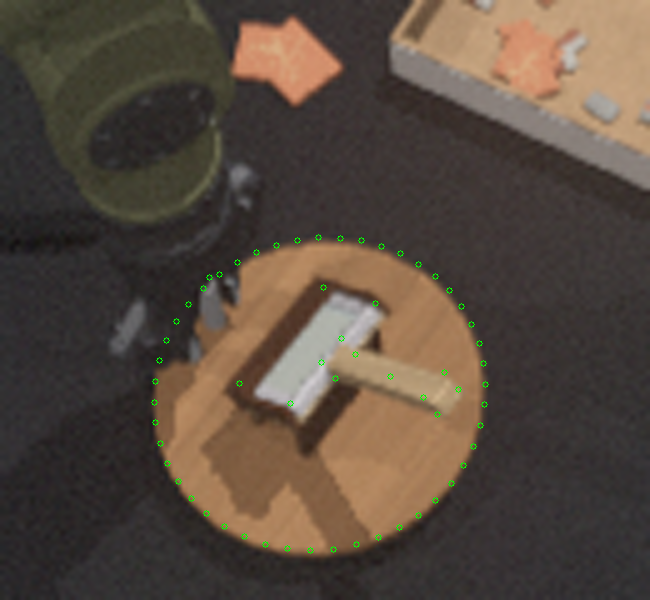

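At the stop: three more pushes of 3 mm produced no motion while the force rose from 3 to 11 to 21 N. The magnifier is still seated. I'll back off and rise.

```bash
python3 -m crank '{"hand":[0.6,0.6,0.6,0.5,0.5],"offset":[[0,8,0],[0,7,0],[0,0,0],[0,0,-40],[0,0,-50]],"twist":[0,0,0,0,0]}'; python3 -m crank '{"hand":[0.2,0,0,0,0],"offset":[[0,0,-50],[0,50,-40],[0,60,0],[0,60,0],[0,30,0]],"twist":[0,0,0,0,0]}'
python3 - <<'E'
from rig import r
from h import *
import pickle
s=r.observe()
print(s["tool_pos"],s["contact_force"],s["time"])
ps={n:r.grab_frame(n) for n in("scene","top")}
pickle.dump(ps,open("p1.pkl","wb"))
for n,b in(("scene",(200,235,90,80,7)),("top",(315,150,90,90,6))): crop(ps[n],*b,f"pics/d_{n}.png")
a=cv2.imread("pics/d_scene.png");b=cv2.imread("pics/d_top.png")
E
```

```text
time: 7.85
tool_pos: [469.7, -195.1, 137.0]
tcp_rot: [-0.001, -0.063, 0.998, 0.0]
contact_force: [1.6, -0.6, 0.9]
finger_gap: 42.8
time: 8.48
tool_pos: [445.2, 4.0, 226.4]
tcp_rot: [0.001, -0.064, 0.998, -0.0]
contact_force: [0.7, -0.5, 0.2]
finger_gap: 85.5
[445.19047653   4.03432921 226.42192844] [ 0.67069256 -0.53010772  0.23775423] 8.475
```

View pics/d_scene.png

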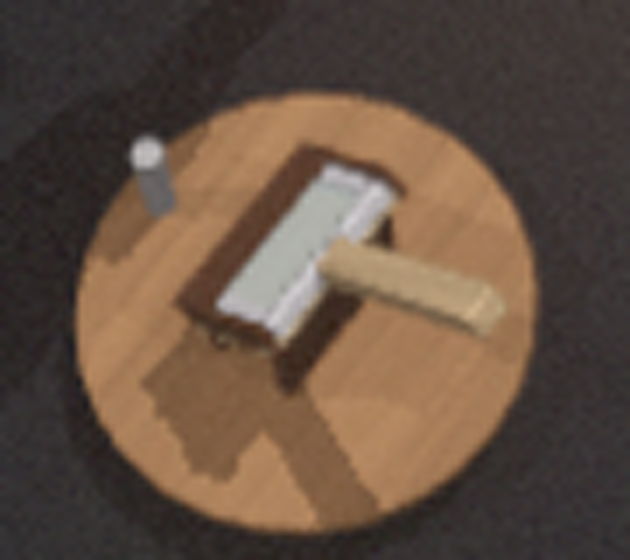

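View pics/d_top.png

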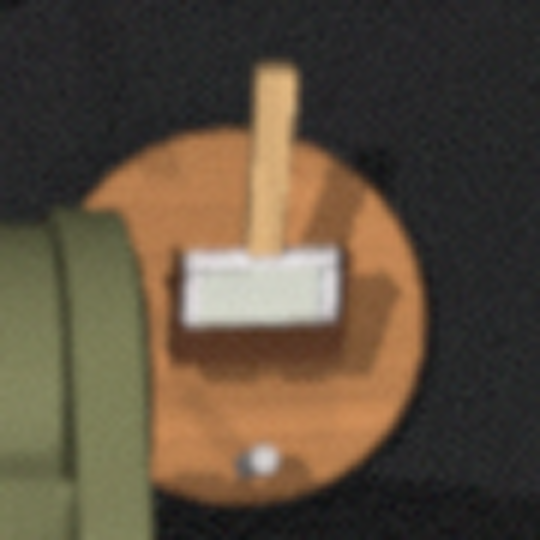

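Run:
```python
from h import *
import pickle
ps=pickle.load(open("p1.pkl","rb"));S,T=ps["scene"],ps["top"]
sc=lambda x,y:(200+x/7-.5,235+y/7-.5); tp=lambda x,y:(315+x/6-.5,150+y/6-.5)
pg,e=tri([S,T],[sc(148,150),tp(264,458)]);print("peg",pg,e)
p0=np.array([544.2,-110.4]);p1=pg[:2]
m=(p0+p1)/2;d=p1-p0;L=np.linalg.norm(d);print("chord",L,"expect",80*2**.5)
n=np.array([-d[1],d[0]])/L; c=m+n*np.sqrt(max(0,6400-L*L/4)); print("axis",c, "head",np.degrees(np.arctan2(*(c-p1)[::-1])))
print("end-top mid",tri([S,T],[sc(487,305),tp(277,68)]))
print("handle-frame junction",tri([S,T],[sc(335,255),tp(265,252)]))
for n,b in(("scene",(200,235,90,80,5)),("top",(315,150,90,80,5))):
    crop(ps[n],*b,f"pics/e_{n}.png",proj(ps[n],model(547,-190.5,np.radians(2.5))))
cv2.imwrite("pics/e.png",np.hstack([cv2.imread("pics/e_scene.png")[:,:400],cv2.imread("pics/e_top.png")[:,:400]]))
```

```text
peg [ 467.35368689 -193.66357624   83.5144438 ] [np.float64(0.061767488652792066), np.float64(0.06021499552366622)]
chord 113.30568815276474 expect 113.13708498984761
axis [ 547.28463974 -190.34050912] head 2.3806564624005415
end-top mid (array([ 648.43079792, -187.40983176,  171.81235958]), [np.float64(0.3293115649909568), np.float64(0.30432570701848155)])
handle-frame junction (array([ 569.11895755, -190.62148111,  110.72182745]), [np.float64(0.1266739110767867), np.float64(0.11981936162515665)])
```

View pics/e.png

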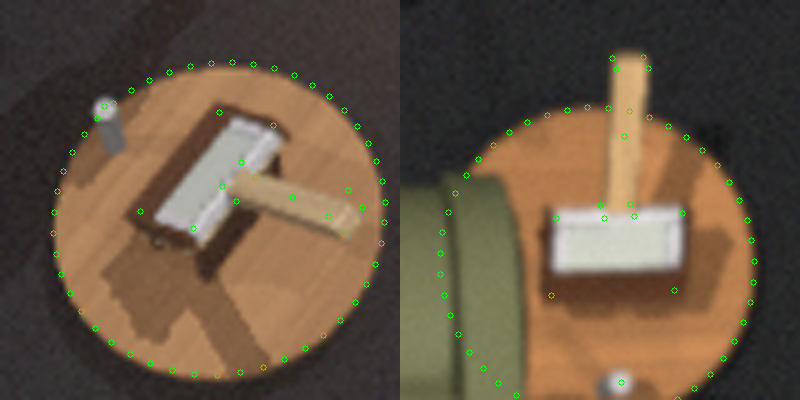

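Run:
```python
from rig import r
from h import *
s=r.observe();R=rot(s);p=s["tool_pos"]
plan(R,p,line(p,[608.5,-187.8,222],5),[4.8,0,0,0,0])
```

```text
offset [[-27.4, -42.3, 0.9], [-30.8, -39.9, 0.8], [-30.8, -39.9, 0.9], [-30.8, -39.9, 0.9], [-30.8, -39.8, 0.8]] twist [4.8, 0, 0, 0, 0]
end [ 608.5 -187.8  222. ] xhead -177.3
```

```bash
python3 -m crank '{"hand":[0,0,0,0,0],"offset":[[-27.4,-42.3,0.9],[-30.8,-39.9,0.8],[-30.8,-39.9,0.9],[-30.8,-39.9,0.9],[-30.8,-39.8,0.8]],"twist":[4.8,0,0,0,0]}'; python3 -m crank '{"hand":[0,0,0,0,0],"offset":[[0,0,25],[0,0,0],[0,0,0],[0,0,0],[0,0,0]],"twist":[0,0,0,0,0]}'
python3 - <<'E'
from rig import r
from h import *
s=r.observe();R=rot(s);p=s["tool_pos"]
print(p,R.as_matrix()[:,0],s["contact_force"])
f=r.grab_frame("scene");crop(f,190,180,110,120,5,"pics/g1.png",proj(f,[[608.5,-187.8,141]]))
E
```

```text
time: 9.2
tool_pos: [608.8, -193.4, 221.5]
tcp_rot: [0.0, -0.021, 1.0, -0.0]
contact_force: [0.6, 0.1, 0.2]
finger_gap: 85.2
time: 9.82
tool_pos: [608.3, -190.1, 197.8]
tcp_rot: [0.001, -0.022, 1.0, -0.0]
contact_force: [0.3, -0.2, 0.3]
finger_gap: 85.3
[ 608.28175982 -190.09131071  197.83299275] [-0.99904192 -0.0437401  -0.00143098] [ 0.28644649 -0.23965882  0.2656151 ]
```

View pics/g1.png

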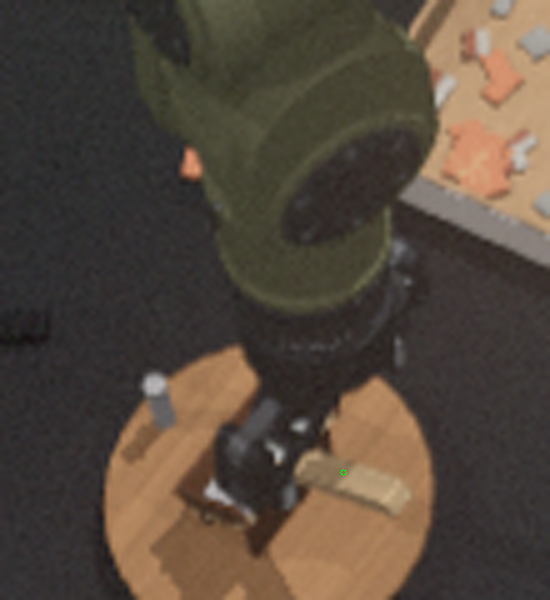

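```bash
python3 -m crank '{"hand":[0,0,0,0,0],"offset":[[0,2,20],[0,0,20],[0,0,18],[0,0,16],[0,0,0]],"twist":[0,0,0,0,0]}'
python3 - <<'E'
from rig import r
from h import *
s=r.observe()
f=r.grab_frame("scene");crop(f,190,180,110,120,5,"pics/g2.png",proj(f,[[608.5,-187.8,141]]))
E
```

```text
time: 10.5
tool_pos: [606.9, -187.9, 121.3]
tcp_rot: [-0.001, -0.022, 1.0, 0.0]
contact_force: [-0.2, -0.2, 0.7]
finger_gap: 85.6
```

View pics/g2.png

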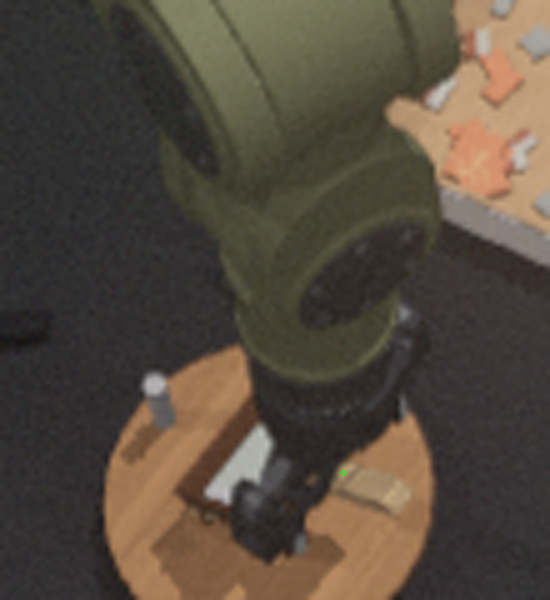

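Fingers straddle the handle, with its end showing at crop (375,487). Closing now.

```bash
python3 -m crank '{"hand":[0.3,0.5,0.65,0.8,0.9],"offset":[[0,0,0],[0,0,0],[0,0,0],[0,0,0],[0,0,0]],"twist":[0,0,0,0,0]}';python3 -m crank '{"hand":[1,1,1,1,1],"offset":[[0,0,0],[0,0,0],[0,0,0],[0,0,0],[0,0,0]],"twist":[0,0,0,0,0]}'
```

```text
time: 11.18
tool_pos: [608.1, -188.4, 123.2]
tcp_rot: [0.0, -0.022, 1.0, -0.0]
contact_force: [-0.4, -0.9, 2.1]
finger_gap: 17.2
time: 11.8
tool_pos: [608.2, -188.4, 123.1]
tcp_rot: [0.0, -0.022, 1.0, -0.0]
contact_force: [0.0, 0.4, 6.1]
finger_gap: 17.1
```

```bash
python3 -m crank '{"hand":[1,1,1,1,1],"offset":[[-3.1,0,-2.6],[-6.1,0,-5.1],[-6.1,0,-5.1],[-7.7,0,-6.4],[-7.7,0,-6.4]],"twist":[0,0,0,0,0]}'; python3 -m crank '{"hand":[1,1,1,1,1],"offset":[[-7.7,0,-6.4],[-7.7,0,-6.4],[0,0,-30],[0,0,-45],[0,0,-45]],"twist":[0,0,0,0,0]}'
python3 - <<'E'
from rig import r
from h import *
s=r.observe()
print(s["tool_pos"],s["contact_force"],s["time"])
for n in("scene","top"):
    f=r.grab_frame(n)
    cv2.imwrite(f"pics/k_{n}.png",f["color"][:,:,::-1])
    m=r.outline_of(f,"flask");
    print(n,[(t,[(d["xyz"],d["score"]) for d in r.find_in(f,t)][:2]) for t in("flask","tray","mug")])
E
```

```text
time: 12.42
tool_pos: [639.4, -186.9, 148.9]
tcp_rot: [0.0, -0.022, 1.0, -0.0]
contact_force: [0.1, 0.2, -0.4]
finger_gap: 17.1
time: 13.05
tool_pos: [653.9, -186.2, 282.5]
tcp_rot: [-0.0, -0.022, 1.0, 0.0]
contact_force: [1.4, -1.2, -1.1]
finger_gap: 16.6
[ 653.94783599 -186.15154979  282.47011985] [ 1.4128183  -1.24575972 -1.11342154] 13.05
scene [('flask', [([449.4, 526.5, 92.1], 0.81), ([567.0, -215.3, 29.6], 0.35)]), ('tray', [([559.5, 190.8, 4.3], 0.85), ([570.9, -217.2, 32.5], 0.54)]), ('mug', [([745.0, 120.4, 48.7], 0.95)])]
top [('flask', [([365.1, -14.9, 9.5], 0.6), ([435.7, 528.2, 115.0], 0.58)]), ('tray', [([518.9, 166.3, 4.2], 0.76), ([550.1, -148.4, 32.1], 0.29)]), ('mug', [([750.9, 114.7, 35.8], 0.75)])]
```

View pics/k_scene.png

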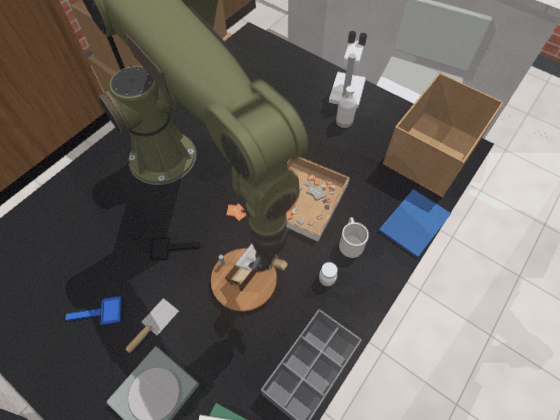

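View pics/k_top.png

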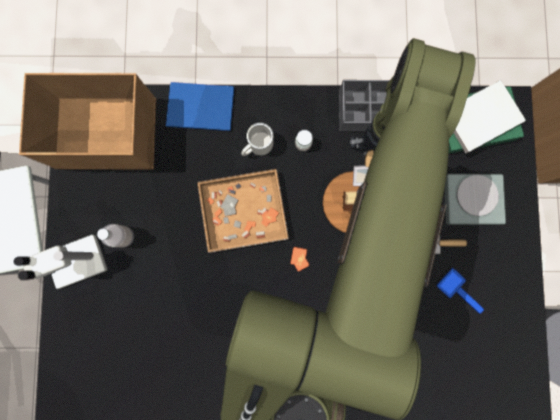

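The magnifier is out of the pocket and the stand is undisturbed. The free area is left of the carton at around (480,390), with the flask at (445,527). I'll carry it there high up.

Run:
```python
from rig import r
from h import *
import pickle
s=r.observe();R=rot(s);p=s["tool_pos"]
T=pickle.load(open("p1.pkl","rb"))["top"]
for uv in((198,180),(208,252),(280,172),(288,241)): print(uv,at_z(T,uv,45).round())
plan(R,p,line(p,[531,390,265],10),[0]*10)
```

```text
(198, 180) [615. 304.  45.]
(208, 252) [388. 268.  45.]
(280, 172) [641.  45.  45.]
(288, 241) [423.  20.  45.]
offset [[9.7, 58.1, 1.5], [9.8, 58.1, 1.6], [9.7, 58.1, 1.5], [9.7, 58.0, 1.5], [9.8, 58.1, 1.6]] twist [0, 0, 0, 0, 0]
offset [[9.7, 58.1, 1.5], [9.7, 58.1, 1.5], [9.7, 58.1, 1.6], [9.8, 58.1, 1.5], [9.7, 58.1, 1.6]] twist [0, 0, 0, 0, 0]
end [531. 390. 265.] xhead -177.5
```

```bash
python3 -m crank '{"hand":[1,1,1,1,1],"offset":[[9.7,45,0],[9.7,58,0],[9.7,58,0],[9.7,58,2],[9.7,58,2]],"twist":[0,0,0,0,0]}'; python3 -m crank '{"hand":[1,1,1,1,1],"offset":[[9.7,58,2],[9.7,58,2],[9.7,58,2],[9.7,58,2],[9.7,58,2]],"twist":[0,0,0,0,0]}';  python3 -m crank '{"hand":[1,1,1,1,1],"offset":[[9.7,13,2],[0,0,40],[0,0,40],[0,0,40],[0,0,30]],"twist":[0,0,0,0,0]}'
python3 - <<'E'
from rig import r
from h import *
s=r.observe()
print(s["tool_pos"],s["contact_force"],s["time"])
f=r.grab_frame("scene"); crop(f,260,60,200,150,4,"pics/l1.png",proj(f,s["tool_pos"]))
f=r.grab_frame("top"); crop(f,90,150,200,150,4,"pics/l2.png",proj(f,s["tool_pos"]))
E
```

```text
time: 14.18
tool_pos: [592.6, 90.0, 276.6]
tcp_rot: [-0.0, -0.021, 1.0, -0.0]
contact_force: [0.7, 0.1, -0.7]
finger_gap: 16.5
time: 14.8
tool_pos: [531.7, 377.6, 266.5]
tcp_rot: [-0.0, -0.022, 1.0, -0.0]
contact_force: [-0.0, 0.0, -0.9]
finger_gap: 17.2
time: 15.42
tool_pos: [521.4, 386.9, 112.8]
tcp_rot: [-0.001, -0.021, 1.0, -0.001]
contact_force: [0.7, 0.5, -0.3]
finger_gap: 16.9
[521.40059824 386.92804628 112.83919184] [ 0.66066327  0.51425668 -0.29285142] 15.425
```

View pics/l1.png

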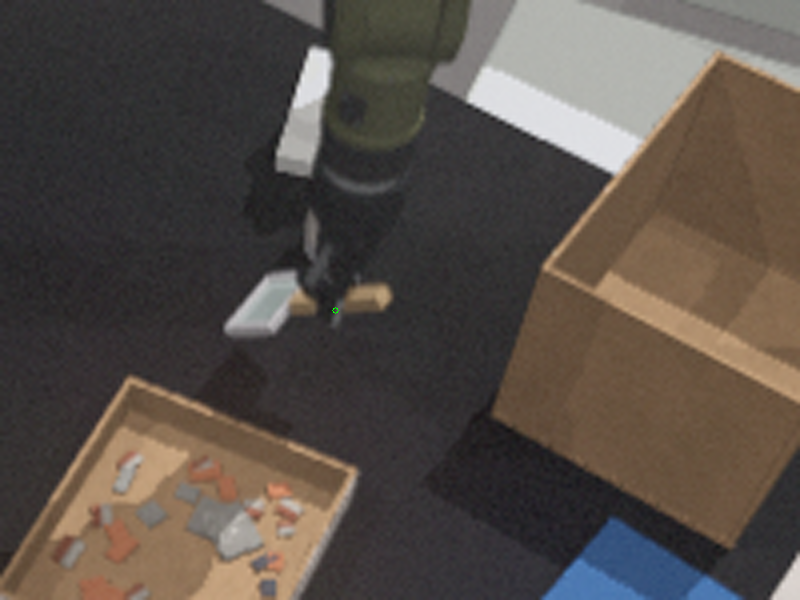

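View pics/l2.png

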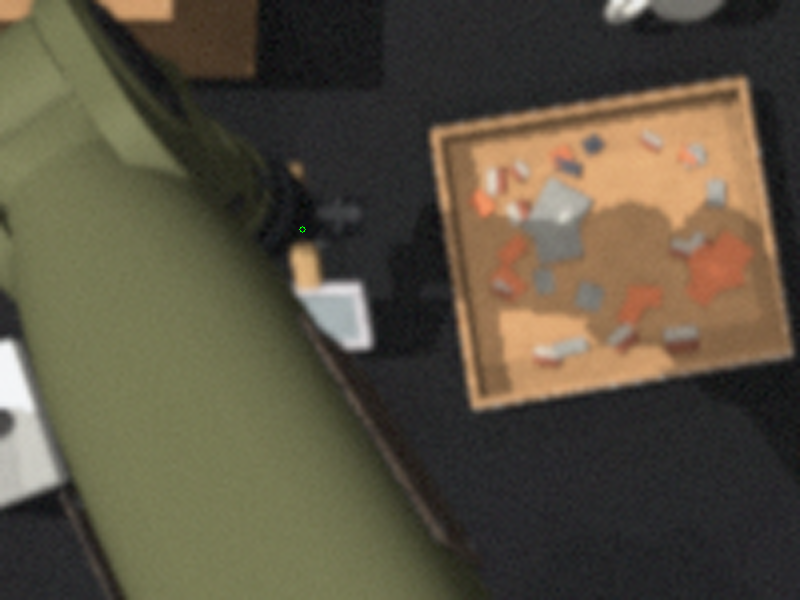

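Magnifier held, over clear table (crop l1: lens at (265,305), carton edge well away). I'll lower it until the frame's lower edge touches.

```bash
python3 -m crank '{"hand":[1,1,1,1,1],"offset":[[0,0,20],[0,0,20],[0,0,10],[0,0,0],[0,0,0]],"twist":[0,0,0,0,0]}'; python3 -m crank '{"hand":[1,1,1,1,1],"offset":[[0,0,3],[0,0,3],[0,0,3],[0,0,3],[0,0,0]],"twist":[0,0,0,0,0]}'
```

```text
time: 16.15
tool_pos: [522.9, 388.9, 66.3]
tcp_rot: [0.001, -0.022, 1.0, 0.0]
contact_force: [-0.1, 0.7, -1.1]
finger_gap: 16.9
time: 16.77
tool_pos: [522.1, 388.5, 52.8]
tcp_rot: [-0.0, -0.022, 1.0, -0.0]
contact_force: [0.6, 0.7, -0.5]
finger_gap: 16.8
```

```bash
python3 -m crank '{"hand":[1,1,1,1,1],"offset":[[0,0,2],[-1,0,2],[-1.5,0,2],[-1.5,0,2],[0,0,0]],"twist":[0,0,0,0,0]}'
python3 - <<'E'
from rig import r
s=r.observe(); print(s["contact_force"],s["tool_pos"])
E
```

```text
time: 17.4
tool_pos: [527.3, 389.0, 46.3]
tcp_rot: [0.001, -0.021, 1.0, 0.0]
contact_force: [0.7, -1.4, 5.4]
finger_gap: 16.8
[ 0.7465484  -1.41565256  5.44840905] [527.31592673 388.98667062  46.34794543]
```

```bash
python3 -m crank '{"hand":[1,1,1,1,1],"offset":[[-2,0,2.5],[-2,0,2.5],[-2,0,2.5],[-2,0,2.5],[0,0,0]],"twist":[0,0,0,0,0]}'
python3 - <<'E'
from rig import r
from h import *
s=r.observe(); print(s["contact_force"],s["tool_pos"])
f=r.grab_frame("scene"); crop(f,290,95,100,75,8,"pics/m1.png")
E
```

```text
time: 18.02
tool_pos: [534.6, 389.3, 35.9]
tcp_rot: [0.0, -0.022, 1.0, 0.0]
contact_force: [-0.7, -0.9, 6.0]
finger_gap: 16.6
[-0.74670844 -0.9394659   5.97320833] [534.62337205 389.30024849  35.89906177]
```

View pics/m1.png

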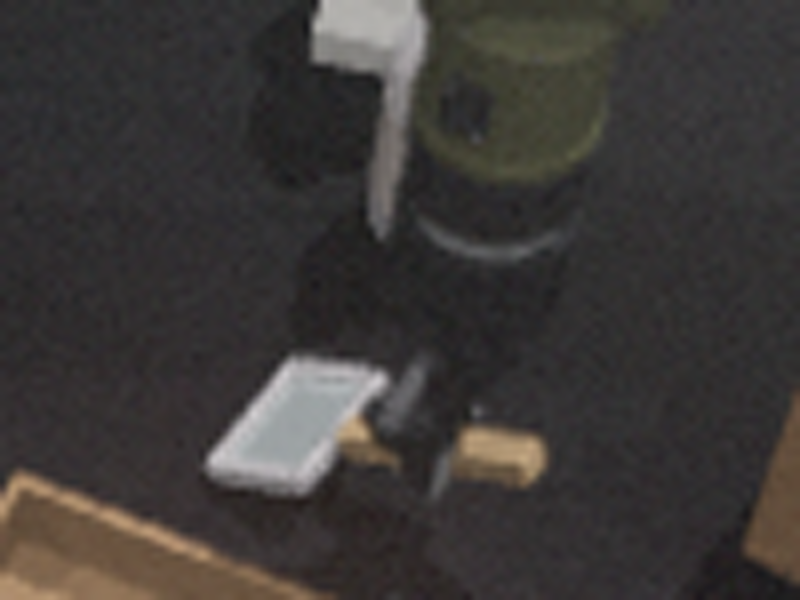

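The handle pivots in the grip at about 6 N. I'll keep lowering.

```bash
python3 -m crank '{"hand":[1,1,1,1,1],"offset":[[-1.8,0,3.5],[-1.8,0,3.5],[-1.6,0,3.5],[-1.4,0,3.5],[0,0,0]],"twist":[0,0,0,0,0]}'; python3 -m crank '{"hand":[1,1,1,1,1],"offset":[[-1.3,0,3.5],[-1.2,0,3.5],[-1,0,3.5],[-0.8,0,3],[0,0,0]],"twist":[0,0,0,0,0]}'
python3 - <<'E'
from rig import r
from h import *
s=r.observe(); print(s["contact_force"],s["tool_pos"])
f=r.grab_frame("scene"); crop(f,290,95,100,75,8,"pics/m2.png")
E
```

```text
time: 18.7
tool_pos: [541.8, 389.7, 22.1]
tcp_rot: [0.001, -0.021, 1.0, 0.0]
contact_force: [0.5, -1.0, 6.2]
finger_gap: 16.5
time: 19.32
tool_pos: [546.5, 390.0, 8.6]
tcp_rot: [0.001, -0.021, 1.0, 0.0]
contact_force: [2.4, -0.7, 4.0]
finger_gap: 16.8
[ 2.44512281 -0.70620745  3.96696568] [546.54034593 389.9587373    8.63718396]
```

View pics/m2.png

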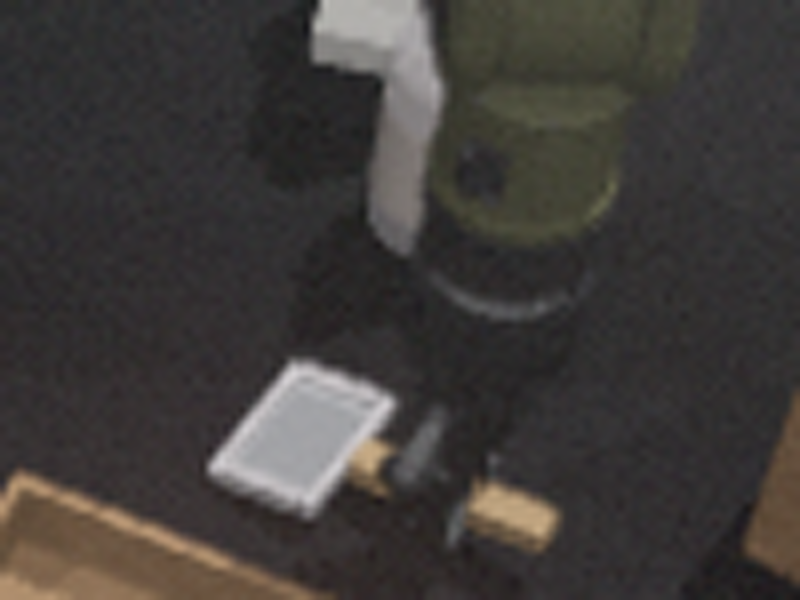

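```bash
python3 -m crank '{"hand":[1,1,1,1,1],"offset":[[-0.6,0,2],[-0.4,0,1.5],[0,0,0],[0,0,1],[0,0,0]],"twist":[0,0,0,0,0]}'; python3 -m crank '{"hand":[0.9,0.8,0.72,0.68,0.68],"offset":[[0,0,0],[0,0,0],[0,0,0],[0,0,0],[0,0,0]],"twist":[0,0,0,0,0]}'
python3 - <<'E'
from rig import r
from h import *
s=r.observe(); print(s["contact_force"],s["tool_pos"])
f=r.grab_frame("scene"); crop(f,290,95,100,75,8,"pics/m3.png")
E
```

```text
time: 20.0
tool_pos: [547.6, 390.0, 4.1]
tcp_rot: [0.001, -0.022, 1.0, 0.0]
contact_force: [4.5, -1.2, 4.6]
finger_gap: 17.0
time: 20.62
tool_pos: [545.4, 389.3, 2.5]
tcp_rot: [-0.001, -0.022, 1.0, -0.0]
contact_force: [-0.6, -1.0, -0.1]
finger_gap: 27.2
[-0.63352955 -1.03290777 -0.0756965 ] [545.35609044 389.34370102   2.48698583]
```

View pics/m3.png

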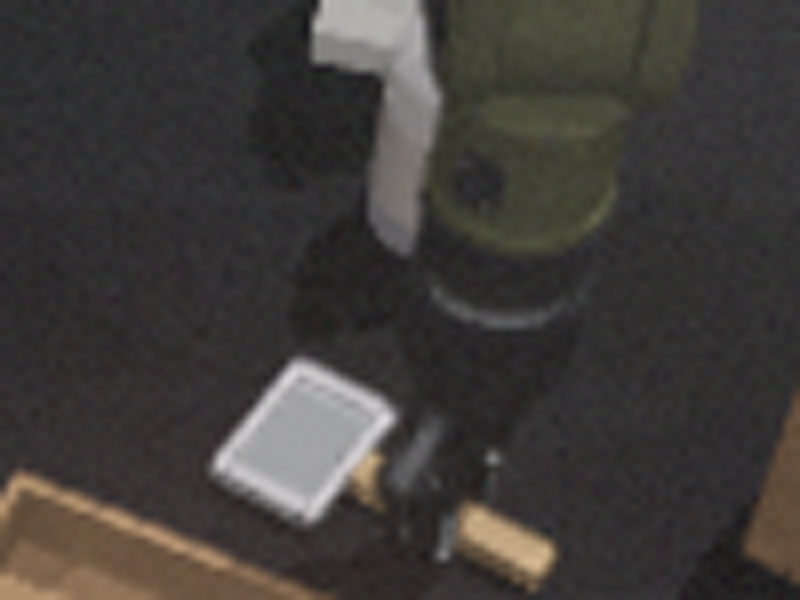

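It now lies flat on the table, handle free between the fingers. I'll grip it again there and lift.

```bash
python3 -m crank '{"hand":[0.68,0.75,0.85,1,1],"offset":[[0,0,1],[0,0,0],[0,0,0],[0,0,0],[0,0,0]],"twist":[0,0,0,0,0]}'; python3 -m crank '{"hand":[1,1,1,1,1],"offset":[[0,0,0],[0,0,0],[0,0,-5],[0,0,-10],[0,0,-15]],"twist":[0,0,0,0,0]}'
python3 - <<'E'
from rig import r
from h import *
s=r.observe(); print(s["contact_force"],s["tool_pos"])
f=r.grab_frame("scene"); crop(f,290,95,100,75,8,"pics/m4.png")
E
```

```text
time: 21.3
tool_pos: [546.3, 389.7, 2.3]
tcp_rot: [0.0, -0.022, 1.0, 0.0]
contact_force: [0.4, 1.5, 1.1]
finger_gap: 16.2
time: 21.92
tool_pos: [545.9, 389.3, 32.7]
tcp_rot: [-0.0, -0.022, 1.0, -0.0]
contact_force: [-0.2, -0.4, -1.2]
finger_gap: 16.0
[-0.23682535 -0.41544834 -1.21078264] [545.87018179 389.34894675  32.66424255]
```

View pics/m4.png

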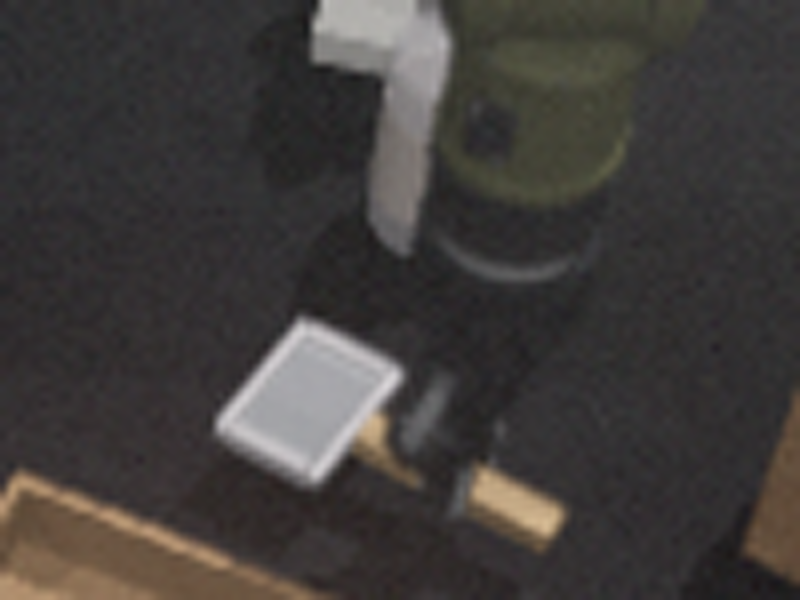

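```bash
python3 -m crank '{"hand":[1,1,1,1,1],"offset":[[0,0,-25],[0,0,-35],[0,0,-40],[0,0,-35],[0,0,-28]],"twist":[0,0,0,0,0]}'
python3 - <<'E'
from rig import r
from h import *
import pickle
s=r.observe(); print(s["contact_force"],s["tool_pos"])
ps=pickle.load(open("p1.pkl","rb"));S,T=ps["scene"],ps["top"]
print("lens@pick",at_z(S,(328.4,144.75),38), "TCP then 545.9,389.3")
c=np.array([at_z(T,(90+x/4-.5,150+y/4-.5),45) for x,y in((430,128),(746,76),(795,355),(472,410))]);print(c.round(),c.mean(0).round(1))
crop(S,250,145,110,105,6,"pics/tr.png")
for n in("scene","top"):
    f=r.grab_frame(n)
    for t in("tray","tray_mid"): print(n,t,[(d["xyz"],d["score"]) for d in r.find_in(f,t)][:1])
E
```

```text
time: 22.6
tool_pos: [546.6, 389.9, 197.8]
tcp_rot: [0.001, -0.022, 1.0, 0.001]
contact_force: [-0.2, 0.8, -1.1]
finger_gap: 15.9
[-0.20727159  0.76292151 -1.14089423] [546.61623082 389.93683604 197.84454209]
lens@pick [470.47204503 383.72297911  38.        ] TCP then 545.9,389.3
[[610. 307.  45.]
 [652.  58.  45.]
 [431.  19.  45.]
 [388. 270.  45.]] [520.3 163.4  45. ]
scene tray [([520.0, 165.3, 9.7], 0.83)]
scene tray_mid [([515.6, 164.5, 4.6], 0.64)]
top tray [([521.7, 168.9, 3.3], 0.88)]
top tray_mid []
```

View pics/tr.png

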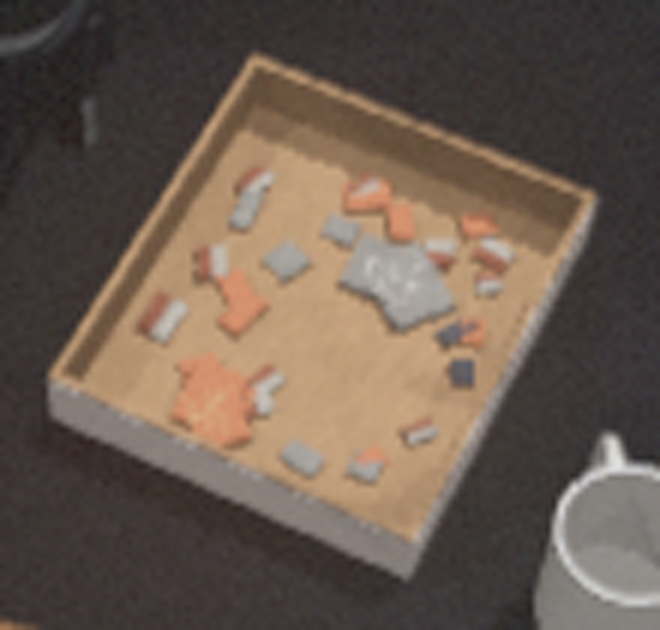

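```bash
python3 -m crank '{"hand":[1,1,1,1,1],"offset":[[-6,-30,0],[-9,-50,0.5],[-11,-60,0.5],[-9,-50,0.5],[-5.7,-32.4,0.3]],"twist":[0,0,0,0,0]}'; python3 -m crank '{"hand":[1,1,1,1,1],"offset":[[0,0,0],[0,0,0],[0,0,0],[0,0,0],[0,0,0]],"twist":[0,0,0,0,0]}'
python3 - <<'E'
from rig import r
from h import *
import pickle
s=r.observe(); print(s["contact_force"],s["tool_pos"],s["dq"])
ps={n:r.grab_frame(n) for n in("scene","top")};pickle.dump(ps,open("p2.pkl","wb"))
crop(ps["scene"],255,130,110,95,7,"pics/n_s.png"); crop(ps["top"],185,130,110,95,7,"pics/n_t.png")
for n,f in ps.items(): cv2.imwrite(f"pics/n_{n}.png",f["color"][:,:,::-1])
E
```

```text
time: 23.52
tool_pos: [595.8, 166.5, 191.7]
tcp_rot: [-0.001, -0.021, 1.0, -0.0]
contact_force: [0.5, 0.5, -0.6]
finger_gap: 16.4
time: 24.15
tool_pos: [596.3, 169.8, 193.3]
tcp_rot: [-0.0, -0.022, 1.0, 0.0]
contact_force: [0.6, 0.4, -0.7]
finger_gap: 16.3
[ 0.63640678  0.44888983 -0.68432484] [596.28412726 169.81582244 193.31959321] [-0.00458714 -0.00198017  0.0006911   0.00047187 -0.00037662 -0.00262967]
```

View pics/n_s.png

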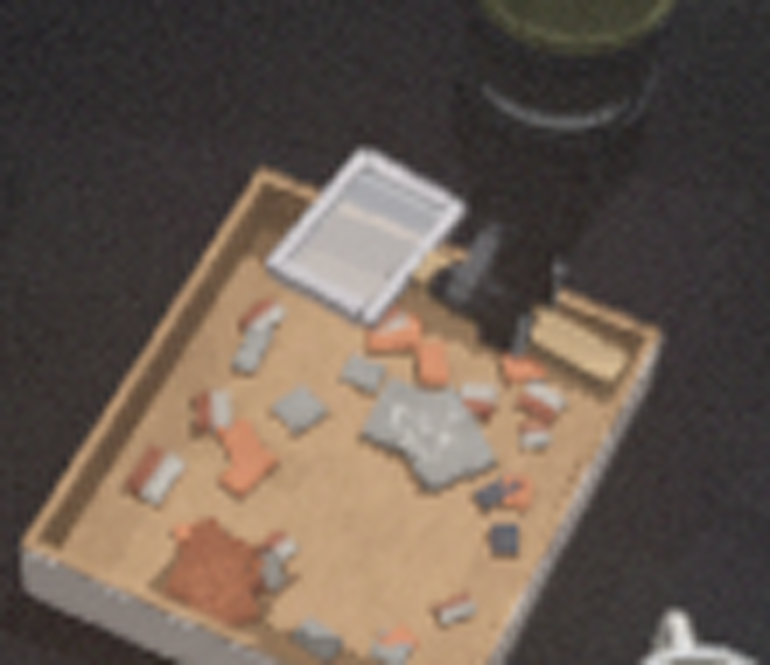

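View pics/n_t.png

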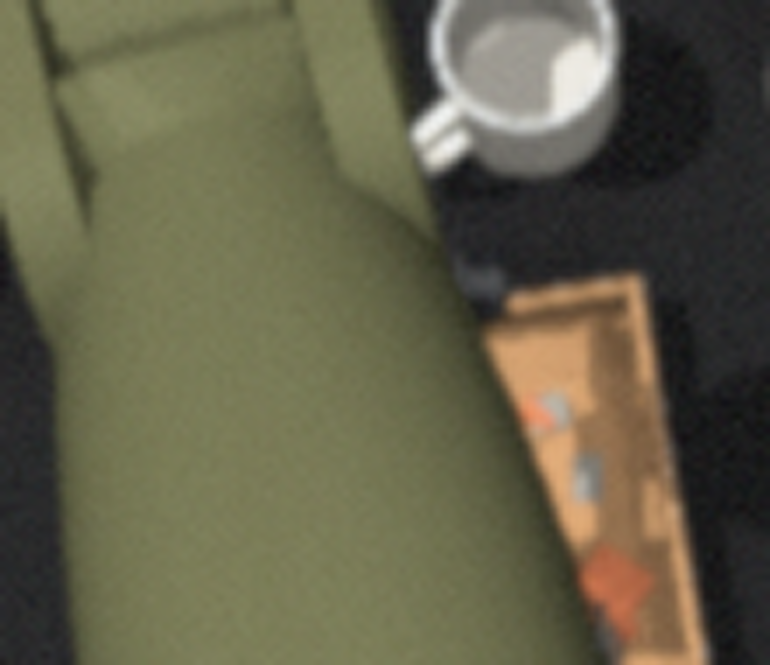

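Run:
```python
from h import *
import pickle
from scipy.optimize import least_squares
S=pickle.load(open("p2.pkl","rb"))["scene"]
px=lambda x,y:(255+x/7-.5,130+y/7-.5)
# magnifier coords: x away from robot; y left. corners on top face z=5
uv=np.array([px(365,147),px(467,207),px(373,323),px(268,262),px(631,353),px(612,382)])
# camera: world +x -> right-down, +y -> right-up
obj=np.array([[-28,38,5],[28,38,5],[28,-38,5],[-28,-38,5],[128,9,7],[128,-9,7]],float)
def f(q): 
    R=Ro.from_euler('ZYX',q[3:],degrees=True).as_matrix(); return (proj(S,obj@R.T+q[:3])-uv).ravel()
s=least_squares(f,[520,165,197,2,0,0]);print(s.x.round(1),s.fun.round(2))
J=s.jac;print("sd/px",(np.sqrt(np.diag(np.linalg.inv(J.T@J)))*.3).round(1))
# constrained: z fixed by TCP
for z in(195,198,201):
    g=least_squares(lambda q:f([q[0],q[1],z,q[2],q[3],q[4]]),[520,165,2,0,0]);print(z,g.x.round(1),g.cost.round(2))
```

```text
[516.7 171.5 187.3   2.   -0.7   0.7] [-0.27  0.21  0.32 -0.26  0.24 -0.14 -0.11  0.05  0.11  0.07 -0.29  0.07]
sd/px [2.7 4.7 7.2 0.7 1.1 1.2]
195 [ 5.196e+02  1.665e+02  1.600e+00 -1.400e+00  5.000e-01] 0.29
198 [ 5.208e+02  1.645e+02  1.400e+00 -1.700e+00  4.000e-01] 0.34
201 [ 5.219e+02  1.626e+02  1.300e+00 -2.000e+00  3.000e-01] 0.41
```

PnP on the frame gives a tilt of at most 2° and a lens centre of about (520.5,165,197.5), against a carton middle of (520,164.5). I'll raise it 2 mm, let it settle, and check the rest of the scene.

```bash
python3 -m crank '{"hand":[1,1,1,1,1],"offset":[[0,0,-2],[0,0,0],[0,0,0],[0,0,0],[0,0,0]],"twist":[0,0,0,0,0]}'; python3 -m crank '{"hand":[1,1,1,1,1],"offset":[[0,0,0],[0,0,0],[0,0,0],[0,0,0],[0,0,0]],"twist":[0,0,0,0,0]}'
python3 - <<'E'
from rig import r
from h import *
s=r.observe(); print(s["contact_force"],s["tool_pos"],np.abs(s["dq"]).max(),s["finger_gap"],s["time"])
f=r.grab_frame("scene"); cv2.imwrite("pics/z.png",f["color"][:,:,::-1])
t=r.grab_frame("top")
# stand: peg position check & change vs first pictures
import pickle
p0=pickle.load(open("p1.pkl","rb"))["top"]
d=cv2.absdiff(cv2.GaussianBlur(p0["color"],(3,3),0),cv2.GaussianBlur(t["color"],(3,3),0)).max(2)
cv2.imwrite("pics/zt.png",np.hstack([t["color"][130:300,270:500,::-1],cv2.cvtColor(d,cv2.COLOR_GRAY2BGR)[130:300,270:500]]))
E
```

```text
time: 24.88
tool_pos: [596.4, 169.1, 195.3]
tcp_rot: [-0.0, -0.022, 1.0, 0.0]
contact_force: [0.4, 0.4, -0.8]
finger_gap: 16.3
time: 25.5
tool_pos: [596.5, 169.2, 195.4]
tcp_rot: [0.0, -0.022, 1.0, 0.0]
contact_force: [0.5, 0.6, -0.5]
finger_gap: 16.0
[ 0.45575     0.55960741 -0.53094859] [596.46442289 169.16332309 195.35014661] 0.0011192882785020502 16.037994858757227 25.5
```

View pics/z.png

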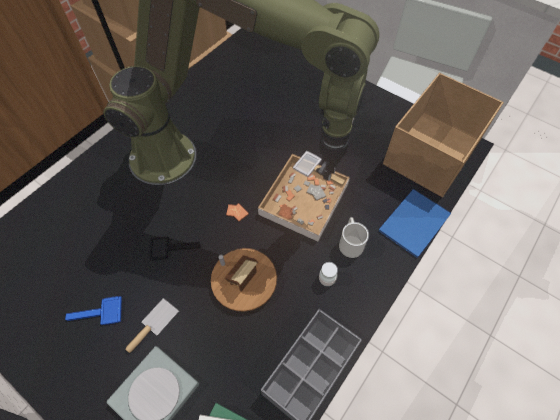

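View pics/zt.png

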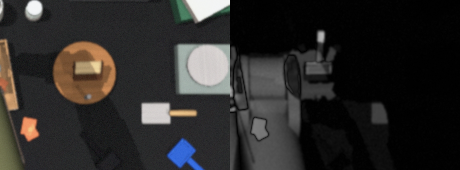

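The scene picture shows the lens over the carton at (307,163), the peg still at (221,258), and the pocket empty. The sherd, jar and mug are in place. I'll check the flask in the top view, then hand in.

Run:
```python
from rig import r
from h import *
import pickle
t=r.grab_frame("top"); p0=pickle.load(open("p0.pkl","rb"))["top"]
cv2.imwrite("pics/y.png",cv2.resize(np.hstack([p0["color"][190:290,30:160,::-1],t["color"][190:290,30:160,::-1]]),None,fx=3,fy=3))
```

```text
(no output)
```

View pics/y.png

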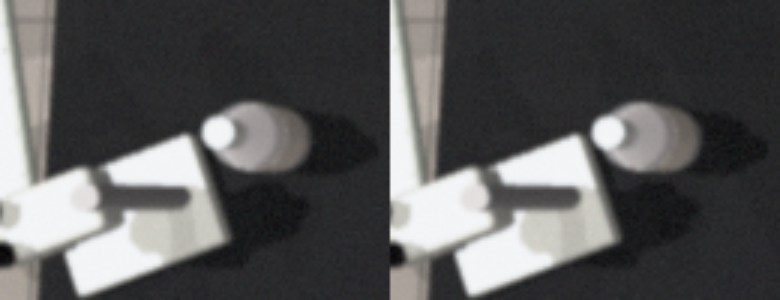

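The flask hasn't moved: it is in the same place in both halves of the picture.

```bash
python3 -c "
from rig import r
print(r.sign_off())"
```

```text
the job is handed in; nothing more can be done
None
```

The job is handed in after about 25.6 s of the 50 s allowed. The stand is at its stop and the magnifier is held level over the middle of the carton.

- **Turning the stand:** I caged the peg loosely between the fingers and swept it counterclockwise to the stop. Pushing on raised the force from 3 to 21 N with no further motion, and the peg's chord measured 113.3 mm against 113.1 mm for a quarter turn.
- **Levelling the lens:** I gripped the handle, drew the magnifier about 45 mm along its slope and lifted it out. The tool can only point down, so I could not tilt it in the air. I lowered the frame's edge onto free table left of the carton, let the handle pivot in the grip at about 6 N, and released it flat. Then I gripped it again and lifted it level.
- **Last checks:**
  - **Lens position:** fitting the frame in the scene picture gave a lens centre at about (520.5, 165), against a carton middle of (520, 164.5).
  - **Height and tilt:** height is about 199 mm and tilt at most 2°. The height comes from the arm's reading, because a free fit on that one picture gave 187 ± 7 mm before the last 2 mm raise. The arm hid the lens from the top camera, so I had no second view of it.
  - **Stillness:** the arm was still, with an outside force under 1 N.
  - **Other things:** the peg was unmoved since the stop. The flask, jar, mug, spatula and the loose sherd on the table looked where they were. I did not measure the two sherds in the carton, but nothing went near them.

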